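# Unscrew the left-hand bowl nut of a wine clarifier

### The arm

A 6-joint arm with a two-finger parallel gripper is mounted at the origin on the work surface. World frame = base frame: x ahead of the robot, y to its left, z up, the work surface at z = 0. Lengths are in mm, angles in rad, forces in N, time in s.
With the tool pointing down it reaches from about 300 to 825 mm from the base axis. Payload 5.4 kg.
Tool frame: the origin (TCP) lies midway between the tips of the shut fingers; the grasp point (between the pads) lies 19 mm behind it (tcp_to_grasp is the distance from the TCP to the grasp point, in mm); z points along the fingers, y is the line along which they close (so a half turn about z gives the same grasp; the last joint's range is limited). The gripper opens to 92 mm and grips with 3 to 60 N. Pads are 20 mm wide; open, the fingers measure 128 mm over their backs; the gripper's body (75 mm by 189 mm) begins 69 mm behind the grasp point.
Start: joints at [1.017, 0.158, 1.597, -0, 1.386, -0.21], TCP at [193.823, 541.331, 214.601] pointing down, gripper open.
Joint ranges: [-2.91, 2.91], [-0.94, 2.29], [0.18, 2.7], [-1.29, 4.43], [0.17, 2.64], [-3, 3]. Speed limits (rad/s): [2.57, 2.57, 3.14, 3.14, 3.14, 3.14].

### API

Orientations are given as a unit quaternion [x, y, z, w].
In Python, from plant import get_obs, snapshot, camera_info, hand_in, tcp_to_grasp gives the robot as it stands.
- The arm moves only by the shell command python3 -m crank 'ROWS' [FORCE]. ROWS is JSON, a list of rows, each an object of numbers: "tx", "ty", "tz": the shift along the tool's x, y, z in mm; "rx", "ry", "rz": the turn, a rotation vector about the tool's x, y, z in degrees; "gripper": the finger opening in mm, from 0 to 91.9. In form: [{"tx": .., "ty": .., "tz": .., "rx": .., "ry": .., "rz": .., "gripper": ..}, ...]. A call has 1 to 10 rows; each row is the pose to reach, as a shift and turn from the pose commanded when the call began, along the tool's axes at that moment; what a row does not reach only later rows make up. A row lasts 1/8 s, in which the tool goes at most 62.5 mm and 10.7 degrees, less where a joint would pass 70% of its speed; a pose out of reach is approached as far as the arm can. A call with a gripper value outside its range is refused whole. The fingers move at their own pace and stop on an object; FORCE is the grip in N (left out, the last holds). Time passes only in rows, so rows that repeat a pose let the fingers close. It gives the time, the measured TCP pose, the force, the opening and the grip force at its end, in the units of the state.
- get_obs(): the state, without advancing time (a new reading comes with each control period).
- snapshot(name): name is "side" or "top"; returns (picture, depth): 420x560x3 uint8, blue, green, red; 420x560 float32, mm along the optical axis (not along the pixel's ray), 0 where there is no reading.
- camera_info(name): a dict with "intrinsics" (3x3 intrinsics, pixels), "view" (4x4, takes a point from world to camera coordinates). Camera axes: x right, y up, looking along -z (the intrinsics and any distortion apply to the point x, -y, -z); pixel columns grow to the right and rows downward; lengths in mm; the calibration is good to about 2 mm. A picture is of the moment at which its call begins. camera_info takes no time and is no camera call.
- hand_in(): hands the job in; it is judged then, once.
The state is a dict: "t": time; "joints": joint angles; "dq": joint speeds; "joint_efforts": joint torques, N m; "ee_pos": TCP position; "orientation": TCP orientation; "contact_force": force on the tool from outside, world axes, zero at the start; "moment": the same for the moment, N m; "grip_width": finger opening in mm; "grasp_force": force on a finger pad.
Only numpy, scipy, OpenCV 4.12 (cv2) and the standard library are available. Lean on these libraries where they do the work, as an engineer would, in place of code of your own. Each camera call takes 0.05 s, during which the arm holds its last target. There are 200 camera calls.

### The job

Open the wine clarifier's bowl for cleaning: unscrew the hexagonal bowl nut on top of it. It has a left-hand thread, so it loosens clockwise seen from above; make sure by feel that it is giving and coming up, and never force it the wrong way, sideways or off the thread. When it has come free of the thread lift it straight off and set it down gently, flat and the same way up, well inside the parts tray, then let go; leave the wine glass, sample bottle and bung standing where they are.

Things in the scene. Friction and masses are not known exactly. Their poses are not given: they have to be found in the camera images.
- nut_center (a point): Centre (half-way up) of the bowl nut: loose stainless hexagonal ring, 50 mm across flats, 57.7 across corners, 32 mm high, about 0.25 kg, open through the middle, a black notch on each corner (marks a left-hand thread). z is its axis, up; x points at the middle of a flat: flats face every 60 degrees. About 1 mm sideways play on the thread. Turned anticlockwise it soon jams.
- seat (a point): Bowl axis at the hood's flat top (68 mm across, a cone below) when pressed down, 150 mm above the bench, z up: the nut's underside rests here at the start, or up to 1.5 mm higher. The hood is sprung: presses the nut up with 8 to 12 N at first, following it and fading to nothing within 5 mm. The brass thread inside the nut reaches 19 mm above the seat; over 20 N between it and the nut strains it.
- clarifier: Grey service stand (160 x 160 mm plate) bolted to the bench; origin under its middle, z up. The 130 mm bowl on it turns with the nut by 15 to 65 degrees until its arm meets the lock pin; only then the coarse thread turns: clockwise from above the nut climbs (follow by feel), free after under half a turn more. Until free it lifts only 1 mm before resisting; turning on does no harm.
- tray: Open steel parts tray, fixed, outside 180 (x) x 200 (y) x 34 mm high, walls and floor 4 mm thick; origin in the middle of its underside, z up. The nut resting flat in it has its centre 20 mm above the origin.
- wineglass: Bystander: stemmed tasting glass, 72 mm across, 150 mm high, loose; origin under its foot, z up.
- sample: Bystander: green glass sample bottle, 54 mm across, 150 mm high, loose; origin under its base, z up.
- bung: Bystander: white rubber bung with a clear airlock, 44 mm across, 105 mm high, loose; origin under it, z up.
Things that resemble listed ones, but are neither listed nor needed, are in the scene too. Of the things that look like the part that bears nut_center, the largest one is meant. Leave any blue or red look-alike of the clarifier alone.

How it is judged:
By the outcome, as a careful person would: the job done as asked, in the order asked, and still so for the second after the job is handed in, with the robot touching nothing.
It also fails if it takes over 72 s, if anything falls off the work surface, if the arm or the gripper's body presses on something with over 40 N, if the wrist force passes 120 N, or if a joint passes its speed limit or range.

## Working session

There is one attempt and no reset: what is moved stays moved. The work goes in short steps, Python scripts to look and compute and a shell command to move; the robot and the scene stay as the last step left them, time stands still between calls to the robot, and variables do not carry over. Pictures are saved under pics/ and viewed, at most 10 in all, crops included, and the job is handed in when it is done.

```bash
mkdir -p pics
python3 - <<'E'
from plant import *
import cv2,numpy as np
np.set_printoptions(precision=3,suppress=True)
print(get_obs(),tcp_to_grasp)
for n in("side","top"):
    p,d=snapshot(n);cv2.imwrite(f"pics/{n}0.png",p);np.savez(f"{n}0.npz",p=p,d=d);print(camera_info(n))
E
```

```text
{'t': 0.0, 'joints': array([ 1.017,  0.159,  1.598, -0.   ,  1.386, -0.21 ]), 'dq': array([-0.   , -0.   ,  0.   ,  0.   , -0.001, -0.001]), 'joint_efforts': array([ -0.001, -38.555, -32.211,   0.07 ,   0.037,  -0.   ]), 'ee_pos': array([193.496, 540.807, 213.637]), 'orientation': array([ 0.171,  0.985, -0.001, -0.   ]), 'contact_force': array([-0.224,  0.153, -0.63 ]), 'moment': array([-0.008,  0.029, -0.004]), 'grasp_force': 0.0, 'grip_width': 91.78004632412669} 18.700000000000003
{'intrinsics': array([[517.268,   0.   , 286.553],
       [  0.   , 517.268, 207.319],
       [  0.   ,   0.   ,   1.   ]]), 'view': array([[   -0.995,    -0.096,    -0.011,   438.376],
       [    0.056,    -0.66 ,     0.749,   -36.493],
       [   -0.079,     0.745,     0.662, -1430.295],
       [    0.   ,     0.   ,     0.   ,     1.   ]])}
{'intrinsics': array([[446.091,   0.   , 287.625],
       [  0.   , 446.091, 215.602],
       [  0.   ,   0.   ,   1.   ]]), 'view': array([[    0.027,    -1.   ,    -0.004,   115.217],
       [    0.985,     0.026,     0.169,  -438.102],
       [   -0.169,    -0.008,     0.986, -1099.297],
       [    0.   ,     0.   ,     0.   ,     1.   ]])}
```

View pics/side0.png

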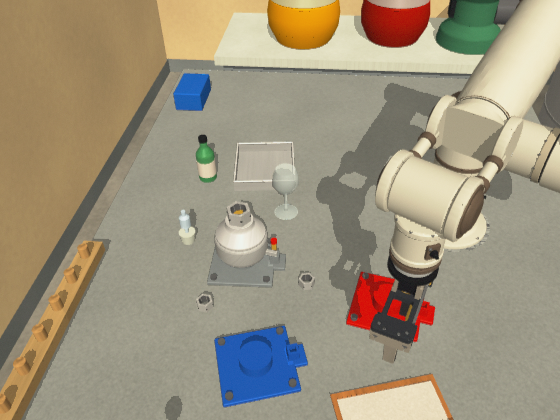

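View pics/top0.png

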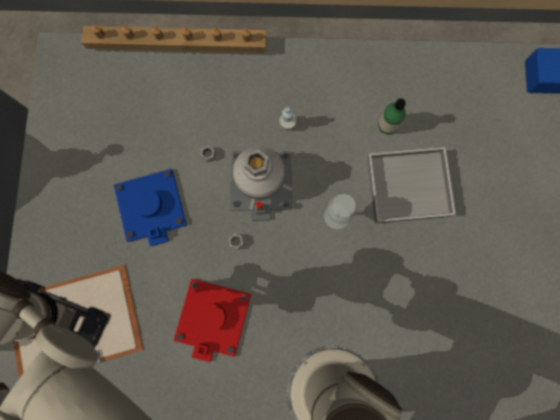

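The side view shows the clarifier nut at about (239,212), the tray at (265,165), the glass at (286,190), the bottle at (206,160) and the bung at (187,228). In the top view the nut is at (258,162), the tray at (412,185), the glass at (340,210) and the bung at (288,120). Next I'll zoom in on the nut.

```bash
cat > h.py <<'E'
import numpy as np,cv2
from plant import camera_info
def ray(n,u,v):
    c=camera_info(n);K=c["intrinsics"];V=c["view"]
    d=np.array([(u-K[0,2])/K[0,0],-(v-K[1,2])/K[1,1],-1.]);R=V[:3,:3]
    return -R.T@V[:3,3],R.T@d      # depth*d + o
def plane(n,u,v,z):
    o,d=ray(n,u,v);return o+d*(z-o[2])/d[2]
def cloud(n,d):
    v,u=np.mgrid[:420,:560];c=camera_info(n);K=c["intrinsics"];V=c["view"]
    P=np.stack([(u-K[0,2])/K[0,0]*d,-(v-K[1,2])/K[1,1]*d,-d],-1)
    return (P-V[:3,3])@V[:3,:3]
E
python3 - <<'E'
from h import *
np.set_printoptions(precision=1,suppress=True)
for n,(u,v) in dict(side=(239,212),top=(258,162)).items():
    z=np.load(n+"0.npz");C=cloud(n,z["d"])
    w=C[v-40:v+40,u-40:u+40]; 
    m=(w[...,2]>174)&(w[...,2]<188)
    q=w[m];print(n,len(q),q.min(0),q.max(0),(q.min(0)+q.max(0))/2,np.median(w[m][:,2]))
    m=(w[...,2]>144)&(w[...,2]<156);q=w[m];print(' seat',q.min(0),q.max(0))
    im=z["p"][v-25:v+25,u-25:u+25]
    globals()[n]=cv2.resize(im,(400,400),interpolation=cv2.INTER_CUBIC)
cv2.imwrite("pics/nut0.png",np.hstack([side,top]))
print('plane',plane("side",239,207,182),plane("top",258,160,182))
z=np.load("top0.npz");C=cloud("top",z["d"])
for a in[(412,185),(372,155),(444,151),(452,215),(378,220),(340,210),(340,220),(393,115),(288,120)]:print(a,C[a[1],a[0]])
w=C[140:230,360:465];m=(w[...,2]>28)&(w[...,2]<40)
r=cv2.minAreaRect(w[m][:,:2].astype(np.float32));print('tray',r,m.sum())
E
```

```text
side 242 [505.5 172.8 174.1] [559.3 229.9 187.3] [532.4 201.3 180.7] 180.9959780815389
 seat [459.5   9.3 144. ] [566.2 237.1 155.8]
top 258 [505.8 175.9 174. ] [561.4 227.8 187.2] [533.6 201.8 180.6] 182.84720157049756
 seat [500.1 167.9 144.1] [562.7 233.9 155.8]
plane [531. 195. 182.] [536.3 196.4 182. ]
(412, 185) [ 532.9 -201.7   -0.6]
(372, 155) [604.3 -90.5  27.4]
(444, 151) [ 617.9 -277.7   33.9]
(452, 215) [ 450.4 -297.    22. ]
(378, 220) [ 429.6 -103.1   37.6]
(340, 210) [431.5   6.2 151.6]
(340, 220) [411.4   4.  132.5]
(393, 115) [ 683.4 -128.5  107.2]
(288, 120) [679.7 132.5  66.9]
tray ((528.64306640625, -190.4058837890625), (182.56329345703125, 203.0274200439453), 6.574021816253662) 692
```

View pics/nut0.png

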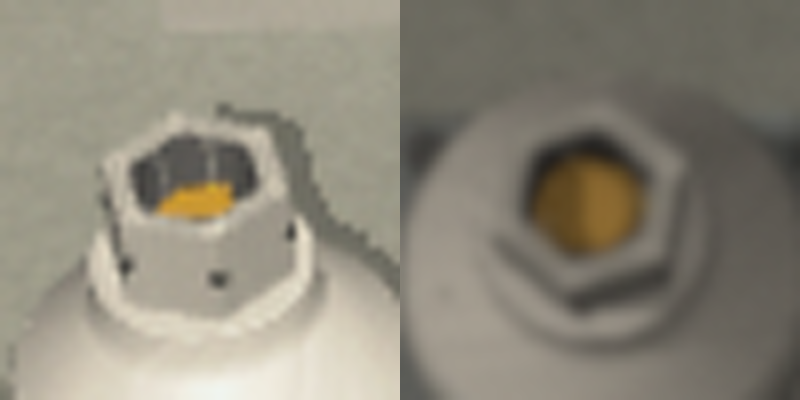

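The nut is open-topped with brass inside. Its top-face corners in the crops are, side: (105,160), (178,115), (270,130), (287,195), (207,235), (117,208); top: (600,103), (684,160), (670,265), (577,288), (495,235).

Run:
```python
from h import *
np.set_printoptions(precision=1,suppress=True)
S=[(105,160),(178,115),(270,130),(287,195),(207,235),(117,208)]
T=[(200,103),(284,160),(270,265),(177,288),(95,235)]
for n,L,(a,b) in(("side",S,(214,187)),("top",T,(233,137))):
    P=np.array([plane(n,a+(x+.5)/8-.5,b+(y+.5)/8-.5,182)[:2] for x,y in L],np.float32)
    c,r=cv2.minEnclosingCircle(P);print(n,c,r)
    d=P-np.array(c);print(np.linalg.norm(d,axis=1),np.degrees(np.arctan2(d[:,1],d[:,0]))%60)
# cloud-based: points high on nut from both cams, fit
Q=[]
for n,(u,v) in dict(side=(239,212),top=(258,162)).items():
    z=np.load(n+"0.npz");C=cloud(n,z["d"]);w=C[v-30:v+30,u-30:u+30].reshape(-1,3)
    for lo,hi in((158,178),(178,188)):
        q=w[(w[:,2]>lo)&(w[:,2]<hi)][:,:2].astype(np.float32);print(n,lo,len(q),cv2.minEnclosingCircle(q),cv2.minAreaRect(q))
# yaw of tool
from scipy.spatial.transform import Rotation as R
from plant import get_obs
o=get_obs();M=R.from_quat(o["orientation"]).as_matrix();print(M)
print('closing dir deg',np.degrees(np.arctan2(M[1,1],M[0,1])))
```

```text
side (532.1240844726562, 200.15216064453125) 28.19074058532715
[28.2 27.8 28.2 28.2 26.3 26.1] [51.3 51.1 49.9 46.9 45.9 38. ]
top (532.1326293945312, 199.47802734375) 29.070837020874023
[29.1 28.7 29.1 25.7 29.1] [57.7 56.5 51.6 52.7 51.4]
side 158 256 ((534.9279174804688, 201.6578369140625), 31.364700317382812) ((534.1093139648438, 206.5045166015625), (50.4690055847168, 54.32454299926758), 62.3825798034668)
side 178 183 ((532.3676147460938, 201.57489013671875), 29.888883590698242) ((532.347412109375, 201.70481872558594), (53.04977798461914, 54.869773864746094), 80.66470336914062)
top 158 226 ((533.0322265625, 201.6800537109375), 29.105731964111328) ((528.7996826171875, 198.2064208984375), (47.49727249145508, 48.78470230102539), 61.61762237548828)
top 178 241 ((533.5554809570312, 201.63966369628906), 28.16297149658203) ((533.46728515625, 201.33262634277344), (54.9244270324707, 50.3657341003418), 51.173866271972656)
[[-0.9  0.3 -0. ]
 [ 0.3  0.9 -0. ]
 [ 0.  -0.  -1. ]]
closing dir deg 70.30009141690157
```

```bash
python3 -m crank '[{"tx":-433.8,"ty":-206.4,"rz":-69},{"tx":-433.8,"ty":-206.4,"rz":-69},{"tx":-433.8,"ty":-206.4,"rz":-69},{"tx":-433.8,"ty":-206.4,"rz":-69},{"tx":-433.8,"ty":-206.4,"rz":-69},{"tx":-433.8,"ty":-206.4,"rz":-69},{"tx":-433.8,"ty":-206.4,"rz":-69},{"tx":-433.8,"ty":-206.4,"rz":-69},{"tx":-433.8,"ty":-206.4,"rz":-69},{"tx":-433.8,"ty":-206.4,"rz":-69}]' 5
python3 - <<'E'
from h import *
N=[plane("side",214+(x+.5)/8-.5,187+(y+.5)/8-.5,166)[:2] for x,y in[(125,265),(218,280),(291,233)]]
N=np.array(N);print(N)
for c in((532.7,200.8),(532.1,200),(533,201.6)):
  d=N-np.array(c);print(np.linalg.norm(d,axis=1),np.degrees(np.arctan2(d[:,1],d[:,0]))%60)
# circle radius 28.9 fit of notches
from scipy.optimize import least_squares
f=lambda p:(N-p[:2]-28.9*np.array([[np.cos(p[2]+k*np.pi/3),np.sin(p[2]+k*np.pi/3)] for k in(0,-1*-1,2)])[::1]).ravel()
a0=np.arctan2(N[0,1]-200.8,N[0,0]-532.7)
for s in(1,-1):
  g=lambda p:(N-p[:2]-28.9*np.array([[np.cos(p[2]+s*k*np.pi/3),np.sin(p[2]+s*k*np.pi/3)] for k in(0,1,2)])).ravel()
  r=least_squares(g,[532.7,200.8,a0]);print(r.x[:2],np.degrees(r.x[2])%60,r.cost)
E
```

```text
[[550.51502192 222.9878159 ]
 [522.61469521 226.99067609]
 [504.62185232 205.31005378]]
[28.4547743  28.0653681  28.43805482] [51.23835269 51.06031496 50.87480787]
[29.45424778 28.6088728  27.98651945] [51.30256775 49.36295129 49.06261478]
[27.64443275 27.43248053 28.61963949] [50.68508819 52.24556344 52.5516065 ]
[532.84342957 200.45087105] 51.06908803196962 0.34874297877216437
[518.99272593 236.40884351] 51.06342867905966 265.53663784885043invalid input
```

```bash
python3 -m crank '[{"tx":-60,"ty":-28,"tz":0,"rx":0,"ry":0,"rz":-8,"gripper":91}]' 5; python3 -c "
from plant import get_obs;print(get_obs())"
```

```text
t: 0.22
ee_pos: [236.6, 498.2, 214.0]
orientation: [0.098, 0.995, -0.0, -0.0]
contact_force: [1.9, 0.7, 0.6]
grip_width: 91.0
grasp_force: 0.0
{'t': 0.225, 'joints': array([ 9.07815495e-01,  9.86208087e-02,  1.66384673e+00,  7.06920552e-04,
        1.37962511e+00, -4.67692440e-01]), 'dq': array([-0.96287932, -0.50776843,  0.55343636, -0.03608796, -0.04539357,
       -2.06891587]), 'joint_efforts': array([  9.07183886, -33.44520807, -32.80211449,   0.62958034,
         0.28586249,   2.84476407]), 'ee_pos': array([236.63228456, 498.20208356, 214.01488644]), 'orientation': array([ 9.75560249e-02,  9.95229943e-01, -2.52098743e-05, -4.26937046e-04]), 'contact_force': array([1.87828643, 0.66291499, 0.64127816]), 'moment': array([-0.05225931, -0.01670182,  0.03056535]), 'grasp_force': 0.0, 'grip_width': 90.95490566086168}
```

```bash
cat > go.py <<'E'
import sys;from h import *;from plant import get_obs
from scipy.spatial.transform import Rotation as R
o=get_obs();M=R.from_quat(o["orientation"]).as_matrix();x,y,z,c=map(float,sys.argv[1:5])
print("t",round(o["t"],2),"tool shift",np.round(M.T@(np.array([x,y,z])-o["ee_pos"]),1),"closing",round(np.degrees(np.arctan2(M[1,1],M[0,1])),1),"rz",round(np.degrees(np.arctan2(M[1,1],M[0,1]))-c,1),"j",np.round(o["joints"],2),"F",np.round(o["contact_force"],1),"M",np.round(o["moment"],2),"tilt",np.round(np.degrees(M[:2,2]),2),np.round(o["ee_pos"],1),"grip",round(o["grip_width"],1),round(o["grasp_force"],1))
E
python3 -m crank '[{"tx":0,"ty":0,"tz":0,"rx":0,"ry":0,"rz":0,"gripper":91},{"tx":0,"ty":0,"tz":0,"rx":0,"ry":0,"rz":0,"gripper":91}]' 5 >/dev/null; python3 go.py 532.8 200.5 214 141
```

```text
t 0.47 tool shift [-3.493e+02 -2.303e+02  2.000e-01] closing 78.2 rz -62.8 j [ 0.9   0.1   1.66  0.    1.38 -0.46] F [-0.4  0.3 -0.6] M [-0.02 -0.02 -0.  ] tilt [-0.04 -0.  ] [238.  497.4 214.4] grip 91.0 0.0
```

```bash
python3 -m crank '[{"tx":-349.3,"ty":-230.3,"tz":0,"rx":0,"ry":0,"rz":-62.8,"gripper":91},{"tx":-349.3,"ty":-230.3,"tz":0,"rx":0,"ry":0,"rz":-62.8,"gripper":91},{"tx":-349.3,"ty":-230.3,"tz":0,"rx":0,"ry":0,"rz":-62.8,"gripper":91},{"tx":-349.3,"ty":-230.3,"tz":0,"rx":0,"ry":0,"rz":-62.8,"gripper":91},{"tx":-349.3,"ty":-230.3,"tz":0,"rx":0,"ry":0,"rz":-62.8,"gripper":91},{"tx":-349.3,"ty":-230.3,"tz":0,"rx":0,"ry":0,"rz":-62.8,"gripper":91},{"tx":-349.3,"ty":-230.3,"tz":0,"rx":0,"ry":0,"rz":-62.8,"gripper":91},{"tx":-349.3,"ty":-230.3,"tz":0,"rx":0,"ry":0,"rz":-62.8,"gripper":91},{"tx":-349.3,"ty":-230.3,"tz":0,"rx":0,"ry":0,"rz":-62.8,"gripper":91},{"tx":-349.3,"ty":-230.3,"tz":0,"rx":0,"ry":0,"rz":-62.8,"gripper":91}]' 5 >/dev/null; python3 go.py 532.8 200.5 156 141
```

```text
t 1.73 tool shift [ 1.6 -1.7 58.5] closing 141.2 rz 0.2 j [ 0.15  0.15  1.61  0.    1.39 -2.31] F [ 0.  -0.7 -0.2] M [0.05 0.04 0.  ] tilt [-0.04  0.03] [532.5 202.7 214.5] grip 91.3 0.0
```

```bash
python3 -m crank '[{"tx":0,"ty":0,"tz":20,"rx":0,"ry":0,"rz":0,"gripper":91},{"tx":0,"ty":0,"tz":30,"rx":0,"ry":0,"rz":0,"gripper":75},{"tx":0,"ty":0,"tz":30,"rx":0,"ry":0,"rz":0,"gripper":75},{"tx":0,"ty":0,"tz":30,"rx":0,"ry":0,"rz":0,"gripper":75}]' 5 >/dev/null; python3 go.py 532.8 200.5 156 141
```

```text
t 2.23 tool shift [ 1.3  0.1 29.3] closing 141.1 rz 0.1 j [ 0.15  0.17  1.64  0.    1.33 -2.31] F [ 0.2  0.  -0.3] M [ 0.09  0.03 -0.  ] tilt [0.05 0.01] [533.7 201.4 185.3] grip 74.9 0.0
```

```bash
python3 -m crank '[{"tx":1.3,"ty":0.1,"tz":10,"rx":0,"ry":0,"rz":0,"gripper":75},{"tx":1.3,"ty":0.1,"tz":20,"rx":0,"ry":0,"rz":0,"gripper":75},{"tx":1.3,"ty":0.1,"tz":29,"rx":0,"ry":0,"rz":0,"gripper":75},{"tx":1.3,"ty":0.1,"tz":29,"rx":0,"ry":0,"rz":0,"gripper":60},{"tx":1.3,"ty":0.1,"tz":29,"rx":0,"ry":0,"rz":0,"gripper":60}]' 5 >/dev/null; python3 go.py 532.8 200.5 156 141;python3 -m crank '[{"tx":0,"ty":0,"tz":0,"rx":0,"ry":0,"rz":0,"gripper":48},{"tx":0,"ty":0,"tz":0,"rx":0,"ry":0,"rz":0,"gripper":48},{"tx":0,"ty":0,"tz":0,"rx":0,"ry":0,"rz":0,"gripper":48}]' 4 >/dev/null; python3 go.py 532.8 200.5 156 141
```

```text
t 2.85 tool shift [-0.3  0.3 -0.3] closing 141.1 rz 0.1 j [ 0.15  0.19  1.68  0.    1.27 -2.32] F [0.1 0.  0.1] M [0.07 0.06 0.01] tilt [0.01 0.  ] [532.8 200.1 155.7] grip 60.5 0.0
t 3.23 tool shift [-0.2  0.9  0.1] closing 141.1 rz 0.1 j [ 0.15  0.19  1.68 -0.    1.27 -2.32] F [ 2.9 -1.7  0.4] M [-0.21 -0.27  0.06] tilt [ 0.1  -0.02] [533.4 199.8 156.1] grip 50.0 4.0
```

```bash
python3 -m crank '[{"tx":0,"ty":-0.7,"tz":0,"rx":0,"ry":0,"rz":0,"gripper":48},{"tx":0,"ty":-0.7,"tz":0,"rx":0,"ry":0,"rz":0,"gripper":48},{"tx":0,"ty":-0.7,"tz":0,"rx":0,"ry":0,"rz":0,"gripper":48}]' 4 >/dev/null; python3 go.py 532.8 200.5 156 141;python3 -m crank '[{"tx":0,"ty":-0.8,"tz":0,"rx":0,"ry":0,"rz":0,"gripper":48},{"tx":0,"ty":-0.8,"tz":0,"rx":0,"ry":0,"rz":0,"gripper":48}]' 4 >/dev/null; python3 go.py 532.8 200.5 156 141
```

```text
t 3.6 tool shift [-0.2  0.9  0. ] closing 141.1 rz 0.1 j [ 0.15  0.19  1.67  0.    1.27 -2.32] F [-0.  -1.   3.6] M [ 0.   -0.02  0.01] tilt [0.03 0.01] [533.4 199.8 156. ] grip 49.7 4.0
t 3.85 tool shift [-0.2  0.9 -0.1] closing 141.1 rz 0.1 j [ 0.15  0.2   1.67  0.    1.27 -2.32] F [-2.6  2.1  5. ] M [0.44 0.49 0.04] tilt [-0.05  0.07] [533.4 199.8 155.9] grip 50.1 4.0
```

```bash
python3 -m crank '[{"tx":0,"ty":0.7,"tz":0,"rx":0,"ry":0,"rz":0,"gripper":45},{"tx":0,"ty":0.7,"tz":0,"rx":0,"ry":0,"rz":0,"gripper":45}]' 25 >/dev/null; python3 go.py 532.8 200.5 156 141;python3 -m crank '[{"tx":0,"ty":0,"tz":0,"rx":0,"ry":0,"rz":3,"gripper":45},{"tx":0,"ty":0,"tz":0,"rx":0,"ry":0,"rz":6,"gripper":45},{"tx":0,"ty":0,"tz":0,"rx":0,"ry":0,"rz":9,"gripper":45}]' 25 >/dev/null; python3 go.py 532.8 200.5 156 141
```

```text
t 4.1 tool shift [-0.1  0.9 -0.1] closing 141.1 rz 0.1 j [ 0.15  0.19  1.67  0.    1.27 -2.32] F [-1.1  1.1  5. ] M [ 0.37  0.27 -0.01] tilt [0.01 0.03] [533.4 199.8 155.9] grip 49.9 25.0
t 4.47 tool shift [-0.1  1.  -0.1] closing 132.0 rz -9.0 j [ 0.15  0.19  1.67  0.    1.27 -2.16] F [-0.9  1.2  4.7] M [0.26 0.4  0.04] tilt [0.01 0.02] [533.4 199.7 155.9] grip 49.5 25.0
```

```bash
for i in 1 ; do python3 -m crank '[{"tx":0,"ty":0,"tz":0,"rx":0,"ry":0,"rz":4,"gripper":45},{"tx":0,"ty":0,"tz":0,"rx":0,"ry":0,"rz":8,"gripper":45},{"tx":0,"ty":0,"tz":0,"rx":0,"ry":0,"rz":12,"gripper":45}]' 25 >/dev/null; python3 go.py 532.8 200.5 156 141; done
python3 -m crank '[{"tx":0,"ty":0,"tz":0,"rx":0,"ry":0,"rz":4,"gripper":45},{"tx":0,"ty":0,"tz":0,"rx":0,"ry":0,"rz":8,"gripper":45},{"tx":0,"ty":0,"tz":0,"rx":0,"ry":0,"rz":12,"gripper":45}]' 25 >/dev/null; python3 go.py 532.8 200.5 156 141
```

```text
t 4.85 tool shift [ 0.1  1.  -0.1] closing 120.0 rz -21.0 j [ 0.15  0.19  1.67  0.    1.27 -1.95] F [-1.1 -0.1  5.5] M [0.26 0.33 0.04] tilt [0.01 0.02] [533.4 199.7 155.9] grip 49.8 25.0
t 5.22 tool shift [ 0.3  0.9 -0.1] closing 108.0 rz -33.0 j [ 0.15  0.19  1.67  0.    1.27 -1.74] F [-1.5  1.1  4.8] M [0.35 0.23 0.08] tilt [0.01 0.02] [533.4 199.7 155.9] grip 49.7 25.0
```

```bash
python3 -m crank '[{"tx":0,"ty":0,"tz":0,"rx":0,"ry":0,"rz":4,"gripper":45},{"tx":0,"ty":0,"tz":0,"rx":0,"ry":0,"rz":8,"gripper":45}]' 25 >/dev/null; python3 go.py 532.8 200.5 156 141
python3 -m crank '[{"tx":0,"ty":0,"tz":0,"rx":0,"ry":0,"rz":4,"gripper":45},{"tx":0,"ty":0,"tz":0,"rx":0,"ry":0,"rz":8,"gripper":45}]' 25 >/dev/null; python3 go.py 532.8 200.5 156 141
```

```text
t 5.47 tool shift [ 0.4  0.8 -0.1] closing 100.0 rz -41.0 j [ 0.15  0.19  1.67  0.    1.27 -1.6 ] F [-1.3  0.6  5.4] M [0.35 0.28 0.04] tilt [0.01 0.02] [533.4 199.7 155.9] grip 50.0 25.0
t 5.72 tool shift [ 0.5  0.8 -0.1] closing 92.0 rz -49.0 j [ 0.15  0.19  1.67  0.    1.27 -1.46] F [-1.6  0.9  5. ] M [0.33 0.22 0.06] tilt [0.01 0.02] [533.4 199.7 155.9] grip 49.7 25.0
```

```bash
python3 -m crank '[{"tx":0,"ty":0,"tz":0,"rx":0,"ry":0,"rz":3,"gripper":45},{"tx":0,"ty":0,"tz":0,"rx":0,"ry":0,"rz":6,"gripper":45}]' 25 >/dev/null; python3 go.py 532.8 200.5 156 141
python3 -m crank '[{"tx":0,"ty":0,"tz":0,"rx":0,"ry":0,"rz":3,"gripper":45},{"tx":0,"ty":0,"tz":0,"rx":0,"ry":0,"rz":6,"gripper":45}]' 25 >/dev/null; python3 go.py 532.8 200.5 156 141
```

```text
t 5.97 tool shift [ 0.6  0.7 -0.1] closing 86.0 rz -55.0 j [ 0.15  0.19  1.67  0.    1.27 -1.36] F [-1.3  0.6  5.2] M [0.28 0.22 0.03] tilt [0.01 0.03] [533.4 199.8 155.9] grip 49.8 25.0
t 6.22 tool shift [ 0.7  0.6 -0.1] closing 80.0 rz -61.0 j [ 0.15  0.19  1.67  0.    1.27 -1.25] F [-1.4  0.4  5.9] M [0.27 0.2  0.15] tilt [0.01 0.03] [533.4 199.8 155.9] grip 49.8 25.0
```

```bash
python3 -m crank '[{"tx":0,"ty":0,"tz":0,"rx":0,"ry":0,"rz":3,"gripper":45},{"tx":0,"ty":0,"tz":0,"rx":0,"ry":0,"rz":3,"gripper":45}]' 25 >/dev/null; python3 go.py 532.8 200.5 156 141
python3 -m crank '[{"tx":0,"ty":0,"tz":0,"rx":0,"ry":0,"rz":3,"gripper":45},{"tx":0,"ty":0,"tz":0,"rx":0,"ry":0,"rz":3,"gripper":45}]' 25 >/dev/null; python3 go.py 532.8 200.5 156 141
```

```text
t 6.47 tool shift [0.8 0.5 0.1] closing 77.1 rz -63.9 j [ 0.15  0.19  1.67  0.    1.27 -1.2 ] F [-2.   0.3  6.4] M [0.3  0.25 0.02] tilt [0.02 0.03] [533.4 199.8 156.1] grip 49.9 25.0
t 6.72 tool shift [0.9 0.5 0.1] closing 74.1 rz -66.9 j [ 0.15  0.19  1.67  0.    1.27 -1.15] F [-1.3  1.6  7.1] M [0.27 0.19 0.02] tilt [0.03 0.03] [533.5 199.8 156.1] grip 49.8 25.0
```

```bash
python3 -m crank '[{"tx":0,"ty":0,"tz":-0.3,"rx":0,"ry":0,"rz":3,"gripper":45},{"tx":0,"ty":0,"tz":-0.5,"rx":0,"ry":0,"rz":6,"gripper":45}]' 25 >/dev/null; python3 go.py 532.8 200.5 156 141
python3 -m crank '[{"tx":0,"ty":0,"tz":-0.2,"rx":0,"ry":0,"rz":3,"gripper":45},{"tx":0,"ty":0,"tz":-0.3,"rx":0,"ry":0,"rz":6,"gripper":45}]' 25 >/dev/null; python3 go.py 532.8 200.5 156 141
```

```text
t 6.97 tool shift [0.9 0.4 0.5] closing 68.0 rz -73.0 j [ 0.15  0.19  1.67  0.    1.27 -1.04] F [-1.5  1.1  5.2] M [0.25 0.09 0.07] tilt [0.03 0.03] [533.5 199.8 156.5] grip 50.0 25.0
t 7.22 tool shift [0.9 0.3 0.6] closing 62.0 rz -79.0 j [ 0.15  0.19  1.67  0.    1.27 -0.94] F [-0.8  0.8  4.8] M [0.33 0.09 0.11] tilt [0.02 0.03] [533.4 199.8 156.6] grip 49.8 25.0
```

```bash
python3 -m crank '[{"tx":0,"ty":0,"tz":-0.2,"rx":0,"ry":0,"rz":4,"gripper":45},{"tx":0,"ty":0,"tz":-0.4,"rx":0,"ry":0,"rz":8,"gripper":45},{"tx":0,"ty":0,"tz":-0.6,"rx":0,"ry":0,"rz":12,"gripper":45}]' 25 >/dev/null; python3 go.py 532.8 200.5 156 141
python3 -m crank '[{"tx":0,"ty":0,"tz":-0.2,"rx":0,"ry":0,"rz":4,"gripper":45},{"tx":0,"ty":0,"tz":-0.4,"rx":0,"ry":0,"rz":8,"gripper":45},{"tx":0,"ty":0,"tz":-0.6,"rx":0,"ry":0,"rz":12,"gripper":45}]' 25 >/dev/null; python3 go.py 532.8 200.5 156 141
```

```text
t 7.6 tool shift [0.9 0.1 1. ] closing 50.0 rz -91.0 j [ 0.15  0.19  1.67  0.    1.27 -0.73] F [0.3 1.7 3.9] M [0.31 0.01 0.03] tilt [0.02 0.04] [533.4 199.9 157. ] grip 49.7 25.0
t 7.97 tool shift [ 0.8 -0.1  1.5] closing 38.0 rz -103.0 j [ 0.15  0.19  1.67  0.    1.27 -0.52] F [0.  1.2 2.6] M [ 0.22 -0.15  0.07] tilt [0.02 0.04] [533.4 199.9 157.5] grip 49.6 25.0
```

```bash
python3 -m crank '[{"tx":0,"ty":0,"tz":-0.2,"rx":0,"ry":0,"rz":4,"gripper":45},{"tx":0,"ty":0,"tz":-0.3,"rx":0,"ry":0,"rz":8,"gripper":45},{"tx":0,"ty":0,"tz":-0.5,"rx":0,"ry":0,"rz":12,"gripper":45}]' 25 >/dev/null; python3 go.py 532.8 200.5 156 141
python3 -m crank '[{"tx":0,"ty":0,"tz":-0.2,"rx":0,"ry":0,"rz":4,"gripper":45},{"tx":0,"ty":0,"tz":-0.3,"rx":0,"ry":0,"rz":8,"gripper":45},{"tx":0,"ty":0,"tz":-0.5,"rx":0,"ry":0,"rz":12,"gripper":45}]' 25 >/dev/null; python3 go.py 532.8 200.5 156 141
python3 -m crank '[{"tx":0,"ty":0,"tz":-0.2,"rx":0,"ry":0,"rz":4,"gripper":45},{"tx":0,"ty":0,"tz":-0.3,"rx":0,"ry":0,"rz":8,"gripper":45},{"tx":0,"ty":0,"tz":-0.5,"rx":0,"ry":0,"rz":12,"gripper":45}]' 25 >/dev/null; python3 go.py 532.8 200.5 156 141
```

```text
t 8.35 tool shift [ 0.8 -0.2  1.7] closing 26.0 rz -115.0 j [ 0.15  0.19  1.67  0.    1.28 -0.31] F [0.  2.3 1. ] M [ 0.29 -0.14  0.01] tilt [0.01 0.03] [533.4 199.8 157.7] grip 49.9 25.0
t 8.72 tool shift [ 0.8 -0.3  2.1] closing 14.0 rz -127.0 j [ 0.15  0.19  1.67  0.    1.28 -0.1 ] F [1.1 1.9 1.2] M [ 0.22 -0.18  0.06] tilt [-0.    0.03] [533.3 199.8 158.1] grip 50.2 25.0
t 9.1 tool shift [ 0.8 -0.4  2.4] closing 2.0 rz -139.0 j [0.15 0.19 1.67 0.   1.28 0.11] F [0.  1.2 0.7] M [ 0.15 -0.14  0.  ] tilt [-0.01  0.02] [533.3 199.7 158.4] grip 49.6 25.0
```

```bash
python3 -m crank '[{"tx":0,"ty":0,"tz":-0.1,"rx":0,"ry":0,"rz":4,"gripper":45},{"tx":0,"ty":0,"tz":-0.3,"rx":0,"ry":0,"rz":8,"gripper":45},{"tx":0,"ty":0,"tz":-0.4,"rx":0,"ry":0,"rz":12,"gripper":45}]' 25 >/dev/null; python3 go.py 532.8 200.5 156 141
python3 -m crank '[{"tx":0,"ty":0,"tz":-0.1,"rx":0,"ry":0,"rz":4,"gripper":45},{"tx":0,"ty":0,"tz":-0.3,"rx":0,"ry":0,"rz":8,"gripper":45},{"tx":0,"ty":0,"tz":-0.4,"rx":0,"ry":0,"rz":12,"gripper":45}]' 25 >/dev/null; python3 go.py 532.8 200.5 156 141
python3 -m crank '[{"tx":0,"ty":0,"tz":-0.1,"rx":0,"ry":0,"rz":4,"gripper":45},{"tx":0,"ty":0,"tz":-0.3,"rx":0,"ry":0,"rz":8,"gripper":45},{"tx":0,"ty":0,"tz":-0.4,"rx":0,"ry":0,"rz":12,"gripper":45}]' 25 >/dev/null; python3 go.py 532.8 200.5 156 141
```

```text
t 9.47 tool shift [ 0.8 -0.7  2.9] closing -10.0 rz -151.0 j [0.15 0.19 1.67 0.   1.28 0.32] F [ 1.5 -0.2  2.2] M [ 0.16 -0.11  0.05] tilt [-0.  0.] [533.3 199.6 158.9] grip 49.7 25.0
t 9.85 tool shift [ 0.7 -0.8  3.4] closing -22.0 rz -163.0 j [ 0.15  0.19  1.67 -0.    1.28  0.53] F [0.4 0.6 1.9] M [ 0.06 -0.01  0.07] tilt [-0.01 -0.01] [533.3 199.5 159.4] grip 49.6 25.0
t 10.22 tool shift [ 0.5 -1.   4. ] closing -34.0 rz -175.0 j [ 0.15  0.19  1.67 -0.    1.28  0.74] F [0.5 0.9 2.9] M [0.05 0.09 0.04] tilt [ 0.01 -0.  ] [533.4 199.5 160. ] grip 50.0 25.0
```

```bash
python3 -m crank '[{"tx":0,"ty":0,"tz":-0.2,"rx":0,"ry":0,"rz":4,"gripper":45},{"tx":0,"ty":0,"tz":-0.4,"rx":0,"ry":0,"rz":8,"gripper":45},{"tx":0,"ty":0,"tz":-0.6,"rx":0,"ry":0,"rz":12,"gripper":45}]' 25 >/dev/null; python3 go.py 532.8 200.5 156 141
python3 -m crank '[{"tx":0,"ty":0,"tz":-0.2,"rx":0,"ry":0,"rz":4,"gripper":45},{"tx":0,"ty":0,"tz":-0.4,"rx":0,"ry":0,"rz":8,"gripper":45},{"tx":0,"ty":0,"tz":-0.6,"rx":0,"ry":0,"rz":12,"gripper":45}]' 25 >/dev/null; python3 go.py 532.8 200.5 156 141
python3 -m crank '[{"tx":0,"ty":0,"tz":-0.2,"rx":0,"ry":0,"rz":4,"gripper":45},{"tx":0,"ty":0,"tz":-0.4,"rx":0,"ry":0,"rz":8,"gripper":45},{"tx":0,"ty":0,"tz":-0.6,"rx":0,"ry":0,"rz":12,"gripper":45}]' 25 >/dev/null; python3 go.py 532.8 200.5 156 141
```

```text
t 10.6 tool shift [ 0.3 -1.1  4.6] closing -46.0 rz -187.0 j [ 0.15  0.19  1.67 -0.    1.28  0.95] F [0.1 0.6 2.1] M [0.06 0.05 0.03] tilt [ 0.   -0.01] [533.4 199.5 160.6] grip 49.8 25.0
t 10.97 tool shift [ 0.  -1.2  5.2] closing -58.0 rz -199.0 j [ 0.15  0.19  1.67 -0.    1.28  1.16] F [0.1 1.2 2.8] M [0.01 0.06 0.08] tilt [ 0.01 -0.01] [533.4 199.5 161.2] grip 50.0 25.0
t 11.35 tool shift [-0.2 -1.2  5.8] closing -70.0 rz -211.0 j [ 0.15  0.19  1.67 -0.    1.28  1.37] F [0.5 1.3 2.9] M [0.1  0.06 0.1 ] tilt [ 0.01 -0.01] [533.4 199.5 161.8] grip 49.8 25.0
```

```bash
python3 -m crank '[{"tx":0,"ty":0,"tz":-0.3,"rx":0,"ry":0,"rz":4,"gripper":45},{"tx":0,"ty":0,"tz":-0.6,"rx":0,"ry":0,"rz":8,"gripper":45},{"tx":0,"ty":0,"tz":-0.8,"rx":0,"ry":0,"rz":12,"gripper":45}]' 25 >/dev/null; python3 go.py 532.8 200.5 156 141
python3 -m crank '[{"tx":0,"ty":0,"tz":-0.2,"rx":0,"ry":0,"rz":4,"gripper":45},{"tx":0,"ty":0,"tz":-0.4,"rx":0,"ry":0,"rz":8,"gripper":45},{"tx":0,"ty":0,"tz":-0.7,"rx":0,"ry":0,"rz":12,"gripper":45}]' 25 >/dev/null; python3 go.py 532.8 200.5 156 141
```

```text
t 11.72 tool shift [-0.3 -1.1  6.5] closing -82.0 rz -223.0 j [ 0.15  0.19  1.67 -0.    1.28  1.58] F [0.7 0.7 1.7] M [0.06 0.   0.06] tilt [-0.01 -0.01] [533.3 199.5 162.5] grip 49.6 25.0
t 12.1 tool shift [-0.5 -1.   7.1] closing -94.0 rz -235.0 j [ 0.15  0.19  1.67 -0.    1.29  1.79] F [ 0.6 -0.3  1.1] M [0.08 0.02 0.09] tilt [-0.01 -0.01] [533.3 199.4 163.1] grip 49.9 25.0
```

```bash
python3 -m crank '[{"tx":0,"ty":0,"tz":-0.2,"rx":0,"ry":0,"rz":4,"gripper":45},{"tx":0,"ty":0,"tz":-0.4,"rx":0,"ry":0,"rz":8,"gripper":45},{"tx":0,"ty":0,"tz":-0.6,"rx":0,"ry":0,"rz":12,"gripper":45}]' 25 >/dev/null; python3 go.py 532.8 200.5 156 141
python3 -m crank '[{"tx":0,"ty":0,"tz":-0.2,"rx":0,"ry":0,"rz":4,"gripper":45},{"tx":0,"ty":0,"tz":-0.4,"rx":0,"ry":0,"rz":8,"gripper":45},{"tx":0,"ty":0,"tz":-0.6,"rx":0,"ry":0,"rz":12,"gripper":45}]' 25 >/dev/null; python3 go.py 532.8 200.5 156 141
```

```text
t 12.47 tool shift [-0.7 -0.9  7.7] closing -106.0 rz -247.0 j [ 0.15  0.19  1.67 -0.    1.29  2.  ] F [0.3 0.5 1.4] M [0.13 0.02 0.05] tilt [-0.02 -0.01] [533.2 199.5 163.7] grip 49.8 25.0
t 12.85 tool shift [-0.9 -0.7  8.3] closing -118.0 rz -259.0 j [ 0.15  0.19  1.67 -0.    1.29  2.21] F [-0.   0.1  1.7] M [0.08 0.04 0.02] tilt [-0.02 -0.01] [533.2 199.4 164.3] grip 50.2 25.0
```

```bash
python3 -m crank '[{"tx":0,"ty":0,"tz":-0.4,"rx":0,"ry":0,"rz":4,"gripper":45},{"tx":0,"ty":0,"tz":-0.8,"rx":0,"ry":0,"rz":4,"gripper":45}]' 25 >/dev/null; python3 go.py 532.8 200.5 156 141
python3 -m crank '[{"tx":0,"ty":0,"tz":-0.3,"rx":0,"ry":0,"rz":4,"gripper":45},{"tx":0,"ty":0,"tz":-0.6,"rx":0,"ry":0,"rz":4,"gripper":45}]' 25 >/dev/null; python3 go.py 532.8 200.5 156 141
```

```text
t 13.1 tool shift [-0.7 -0.9  8.7] closing -121.9 rz -262.9 j [ 0.15  0.19  1.67 -0.    1.29  2.27] F [-0.3 -0.3 -1.9] M [ 0.04  0.04 -0.01] tilt [-0.07 -0.02] [532.9 199.3 164.7] grip 49.8 25.0
t 13.35 tool shift [-0.4 -1.2  9. ] closing -125.8 rz -266.8 j [ 0.15  0.19  1.67 -0.    1.29  2.34] F [ 0.2  0.4 -3. ] M [ 0.03  0.19 -0.01] tilt [-0.13 -0.03] [532.5 199.3 165. ] grip 50.2 25.0
```

```bash
python3 -m crank '[{"tx":0,"ty":0,"tz":-0.3,"rx":0,"ry":0,"rz":0,"gripper":45},{"tx":0,"ty":0,"tz":-0.6,"rx":0,"ry":0,"rz":0,"gripper":45},{"tx":0,"ty":0,"tz":-0.6,"rx":0,"ry":0,"rz":0,"gripper":45}]' 25 >/dev/null; python3 go.py 532.8 200.5 156 141
```

```text
t 13.72 tool shift [-0.9 -0.5 10.7] closing -125.9 rz -266.9 j [ 0.15  0.18  1.66 -0.    1.29  2.34] F [-0.3 -1.  -2.5] M [0.04 0.15 0.  ] tilt [-0.02 -0.01] [533.2 199.5 166.7] grip 50.2 25.0
```

```bash
python3 -m crank '[{"tx":0,"ty":0,"tz":-1,"rx":0,"ry":0,"rz":0,"gripper":45},{"tx":0,"ty":0,"tz":-2.5,"rx":0,"ry":0,"rz":0,"gripper":45},{"tx":0,"ty":0,"tz":-4,"rx":0,"ry":0,"rz":0,"gripper":45}]' 25 >/dev/null; python3 go.py 532.8 200.5 156 141
python3 - <<'E'
from h import *
z=np.load("top0.npz");C=cloud("top",z["d"])
s=np.load("side0.npz");D=cloud("side",s["d"])
w=D[135:195,225:305].reshape(-1,3);q=w[(w[:,2]>27)&(w[:,2]<38)&(w[:,1]<-60)][:,:2].astype(np.float32);print(cv2.minAreaRect(q),len(q))
w=C[140:230,360:465].reshape(-1,3);q=w[(w[:,2]>27)&(w[:,2]<38)&(w[:,1]<-60)][:,:2].astype(np.float32);print(cv2.minAreaRect(q))
for a in[(235,144),(293,143),(295,188),(237,187)]:print(plane("side",*a,34))
for a in[(370,152),(446,148),(453,216),(375,221)]:print(plane("top",*a,34))
print("glass foot",plane("side",286,212,0),"bottle",plane("side",207,177,5))
E
```

```text
t 14.1 tool shift [-1.  -0.4 15. ] closing -125.9 rz -266.9 j [ 0.15  0.18  1.66 -0.    1.3   2.34] F [-0.5 -0.2 -2.6] M [0.01 0.11 0.  ] tilt [0.01 0.  ] [533.4 199.6 171. ] grip 49.9 25.0
((527.435791015625, -189.42039489746094), (181.8076171875, 211.55418395996094), 6.541825294494629) 347
((528.64306640625, -190.4058837890625), (182.56329345703125, 203.0274200439453), 6.574021816253662)
[ 632.57031872 -271.02313046   34.        ]
[ 447.55607312 -291.64585869   34.        ]
[421.96983713 -65.32916776  34.        ]
[589.52009291 -55.9059865   34.        ]
[610.15902162 -84.13006717  34.        ]
[ 626.22533045 -283.19166923   34.        ]
[ 445.62700796 -295.07779517   34.        ]
[427.4178458  -96.11310857  34.        ]
glass foot [441.82230119   2.1294753    0.        ] bottle [ 697.22900669 -130.95162786    5.        ]
```

```bash
python3 -m crank '[{"tx":0,"ty":0,"tz":-5,"rx":0,"ry":0,"rz":0,"gripper":45},{"tx":0,"ty":0,"tz":-13,"rx":0,"ry":0,"rz":0,"gripper":45},{"tx":0,"ty":0,"tz":-25,"rx":0,"ry":0,"rz":0,"gripper":45},{"tx":0,"ty":0,"tz":-40,"rx":0,"ry":0,"rz":0,"gripper":45},{"tx":0,"ty":0,"tz":-50,"rx":0,"ry":0,"rz":0,"gripper":45},{"tx":0,"ty":0,"tz":-54,"rx":0,"ry":0,"rz":0,"gripper":45},{"tx":0,"ty":0,"tz":-54,"rx":0,"ry":0,"rz":0,"gripper":45}]' 30 >/dev/null; python3 go.py 528 -195 221 141
python3 - <<'E'
from plant import *;import cv2
p,d=snapshot("side");cv2.imwrite("pics/side1.png",cv2.resize(p[100:310,150:430],(800,600)))
E
```

```text
t 14.97 tool shift [227.  322.8   4. ] closing -125.9 rz -266.9 j [ 0.15  0.14  1.6  -0.    1.4   2.34] F [-0.8 -0.7 -4. ] M [ 0.02  0.13 -0.02] tilt [0.02 0.  ] [533.4 199.6 225. ] grip 50.0 30.0
```

View pics/side1.png

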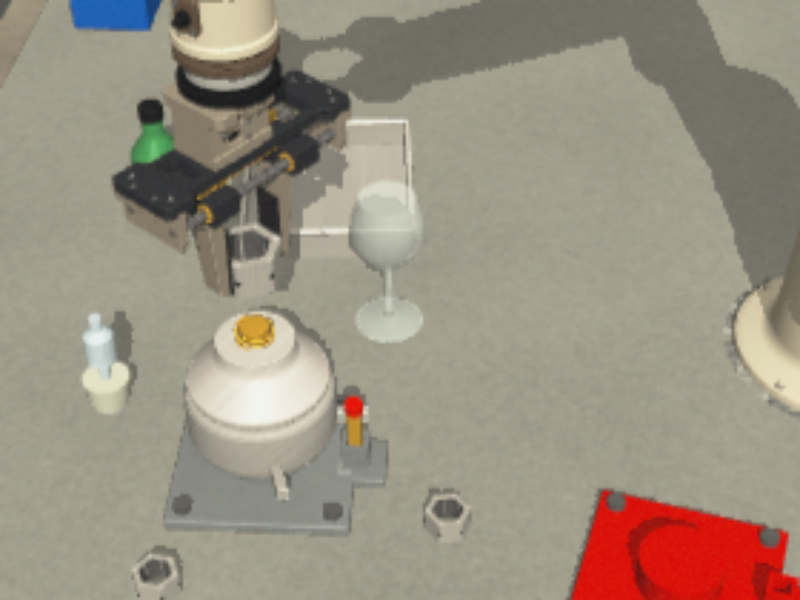

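The nut at crop (252,262) is held level above the bare brass thread at (255,330). The glass, bottle and bung are still standing. Carrying it to the tray.

```bash
python3 -m crank '[{"tx":15,"ty":21,"tz":0,"rx":0,"ry":0,"rz":0,"gripper":45},{"tx":40,"ty":57,"tz":0,"rx":0,"ry":0,"rz":0,"gripper":45},{"tx":70,"ty":99.5,"tz":0,"rx":0,"ry":0,"rz":0,"gripper":45},{"tx":100,"ty":142,"tz":0,"rx":0,"ry":0,"rz":0,"gripper":45},{"tx":130,"ty":185,"tz":0,"rx":0,"ry":0,"rz":0,"gripper":45},{"tx":160,"ty":227.5,"tz":0,"rx":0,"ry":0,"rz":0,"gripper":45},{"tx":190,"ty":270,"tz":0,"rx":0,"ry":0,"rz":0,"gripper":45},{"tx":212,"ty":301.5,"tz":0,"rx":0,"ry":0,"rz":0,"gripper":45},{"tx":227,"ty":322.8,"tz":0,"rx":0,"ry":0,"rz":0,"gripper":45},{"tx":227,"ty":322.8,"tz":0,"rx":0,"ry":0,"rz":0,"gripper":45}]' 30 >/dev/null; python3 go.py 528 -195 30 -125.9
```

```text
t 16.27 tool shift [-1.00e-01 -1.50e+00  1.94e+02] closing -126.1 rz -0.2 j [-0.57  0.12  1.62 -0.    1.4   1.63] F [ 0.4  0.6 -2.4] M [ 0.06  0.15 -0.02] tilt [-0.07  0.04] [ 527.4 -196.4  224. ] grip 49.8 30.0
```

```bash
python3 -m crank '[{"tx":0,"ty":0,"tz":20,"rx":0,"ry":0,"rz":0,"gripper":45},{"tx":0,"ty":0,"tz":55,"rx":0,"ry":0,"rz":0,"gripper":45},{"tx":0,"ty":0,"tz":95,"rx":0,"ry":0,"rz":0,"gripper":45},{"tx":0,"ty":0,"tz":130,"rx":0,"ry":0,"rz":0,"gripper":45},{"tx":0,"ty":0,"tz":160,"rx":0,"ry":0,"rz":0,"gripper":45},{"tx":0,"ty":0,"tz":182,"rx":0,"ry":0,"rz":0,"gripper":45},{"tx":0,"ty":0,"tz":196,"rx":0,"ry":0,"rz":0,"gripper":45},{"tx":0,"ty":0,"tz":204,"rx":0,"ry":0,"rz":0,"gripper":45},{"tx":0,"ty":0,"tz":205,"rx":0,"ry":0,"rz":0,"gripper":45},{"tx":0,"ty":0,"tz":205,"rx":0,"ry":0,"rz":0,"gripper":45}]' 30 >/dev/null; python3 go.py 528 -195 10 -125.9
```

```text
t 17.52 tool shift [-0.7  0.1 10.6] closing -125.9 rz 0.0 j [-0.57  0.36  1.77  0.    1.01  1.63] F [-0.6  0.4 -2.7] M [ 0.    0.16 -0.04] tilt [ 0.07 -0.04] [ 528.6 -195.3   20.6] grip 49.9 30.0
```

```bash
python3 -m crank '[{"tx":0,"ty":0,"tz":2.5,"rx":0,"ry":0,"rz":0,"gripper":45},{"tx":0,"ty":0,"tz":5,"rx":0,"ry":0,"rz":0,"gripper":45},{"tx":0,"ty":0,"tz":7,"rx":0,"ry":0,"rz":0,"gripper":45},{"tx":0,"ty":0,"tz":8,"rx":0,"ry":0,"rz":0,"gripper":45},{"tx":0,"ty":0,"tz":8.5,"rx":0,"ry":0,"rz":0,"gripper":45}]' 30 >/dev/null; python3 go.py 528 -195 10 -125.9
python3 -m crank '[{"tx":0,"ty":0,"tz":0.4,"rx":0,"ry":0,"rz":0,"gripper":45},{"tx":0,"ty":0,"tz":0.8,"rx":0,"ry":0,"rz":0,"gripper":45}]' 30 >/dev/null; python3 go.py 528 -195 10 -125.9
```

```text
t 18.15 tool shift [ 0.1 -0.1  1.2] closing -125.9 rz -0.0 j [-0.57  0.37  1.77 -0.    0.99  1.63] F [-0.9 -0.2 -2.9] M [ 0.02  0.15 -0.02] tilt [-0.01  0.  ] [ 527.9 -195.    11.2] grip 49.6 30.0
t 18.4 tool shift [-0.  -0.1  0.6] closing -125.9 rz 0.0 j [-0.57  0.38  1.77 -0.    0.99  1.63] F [-0.8  0.1 -3.6] M [0.04 0.13 0.  ] tilt [ 0.01 -0.01] [ 528.  -195.1   10.6] grip 49.7 30.0
```

```bash
python3 -m crank '[{"tx":0,"ty":0,"tz":0.4,"rx":0,"ry":0,"rz":0,"gripper":45},{"tx":0,"ty":0,"tz":0.6,"rx":0,"ry":0,"rz":0,"gripper":45}]' 30 >/dev/null; python3 go.py 528 -195 10 -125.9
python3 -m crank '[{"tx":0,"ty":0,"tz":0.3,"rx":0,"ry":0,"rz":0,"gripper":45},{"tx":0,"ty":0,"tz":0.5,"rx":0,"ry":0,"rz":0,"gripper":45}]' 30 >/dev/null; python3 go.py 528 -195 10 -125.9
```

```text
t 18.65 tool shift [ 0.1 -0.1 -0.1] closing -125.9 rz 0.0 j [-0.57  0.38  1.77 -0.    0.99  1.63] F [-0.7 -0.4 -2.3] M [ 0.06  0.12 -0.03] tilt [-0. -0.] [ 527.9 -195.     9.9] grip 49.9 30.0
t 18.9 tool shift [ 0.  -0.1 -0.6] closing -125.9 rz 0.0 j [-0.57  0.38  1.77 -0.    0.99  1.63] F [-0.1  0.1 -2.3] M [0.06 0.11 0.01] tilt [-0. -0.] [ 527.9 -195.     9.4] grip 49.6 30.0
```

```bash
python3 -m crank '[{"tx":0,"ty":0,"tz":0.3,"rx":0,"ry":0,"rz":0,"gripper":45},{"tx":0,"ty":0,"tz":0.5,"rx":0,"ry":0,"rz":0,"gripper":45}]' 30 >/dev/null; python3 go.py 528 -195 10 -125.9
python3 -m crank '[{"tx":0,"ty":0,"tz":0.2,"rx":0,"ry":0,"rz":0,"gripper":45},{"tx":0,"ty":0,"tz":0.4,"rx":0,"ry":0,"rz":0,"gripper":45}]' 30 >/dev/null; python3 go.py 528 -195 10 -125.9
```

```text
t 19.15 tool shift [ 0.1 -0.1 -1.1] closing -125.9 rz 0.0 j [-0.57  0.38  1.77 -0.    0.99  1.63] F [-0.2 -1.  -2.5] M [ 0.03  0.2  -0.02] tilt [-0.  0.] [ 527.9 -195.     8.9] grip 49.8 30.0
t 19.4 tool shift [ 0.  -0.  -1.2] closing -125.9 rz 0.0 j [-0.57  0.38  1.77 -0.    0.99  1.63] F [-2.5  1.4  2. ] M [0.16 0.5  0.01] tilt [-0.01  0.  ] [ 528.  -195.     8.8] grip 50.0 30.0
```

```bash
python3 -m crank '[{"tx":0,"ty":0,"tz":0,"rx":0,"ry":0,"rz":0,"gripper":54},{"tx":0,"ty":0,"tz":0,"rx":0,"ry":0,"rz":0,"gripper":65},{"tx":0,"ty":0,"tz":0,"rx":0,"ry":0,"rz":0,"gripper":70},{"tx":0,"ty":0,"tz":-1,"rx":0,"ry":0,"rz":0,"gripper":70},{"tx":0,"ty":0,"tz":-5,"rx":0,"ry":0,"rz":0,"gripper":70},{"tx":0,"ty":0,"tz":-20,"rx":0,"ry":0,"rz":0,"gripper":70},{"tx":0,"ty":0,"tz":-60,"rx":0,"ry":0,"rz":0,"gripper":70},{"tx":0,"ty":0,"tz":-120,"rx":0,"ry":0,"rz":0,"gripper":70},{"tx":0,"ty":0,"tz":-170,"rx":0,"ry":0,"rz":0,"gripper":70},{"tx":0,"ty":0,"tz":-200,"rx":0,"ry":0,"rz":0,"gripper":70}]' 10 >/dev/null; python3 go.py 528 -195 10 -125.9
python3 -m crank '[{"tx":0,"ty":0,"tz":-40,"rx":0,"ry":0,"rz":0,"gripper":70},{"tx":0,"ty":0,"tz":-80,"rx":0,"ry":0,"rz":0,"gripper":70},{"tx":0,"ty":0,"tz":-80,"rx":0,"ry":0,"rz":0,"gripper":70}]' >/dev/null
python3 - <<'E'
from plant import *;import cv2
p,d=snapshot("side");cv2.imwrite("pics/side2.png",cv2.resize(p[100:310,150:430],(800,600)))
E
```

```text
t 20.65 tool shift [-2.500e+00  2.000e-01  2.033e+02] closing -125.9 rz 0.0 j [-0.57  0.13  1.63  0.    1.37  1.63] F [-0.5  0.3 -1.2] M [ 0.05  0.15 -0.02] tilt [ 0.28 -0.18] [ 529.1 -195.7  213.3] grip 69.8 0.0
```

View pics/side2.png

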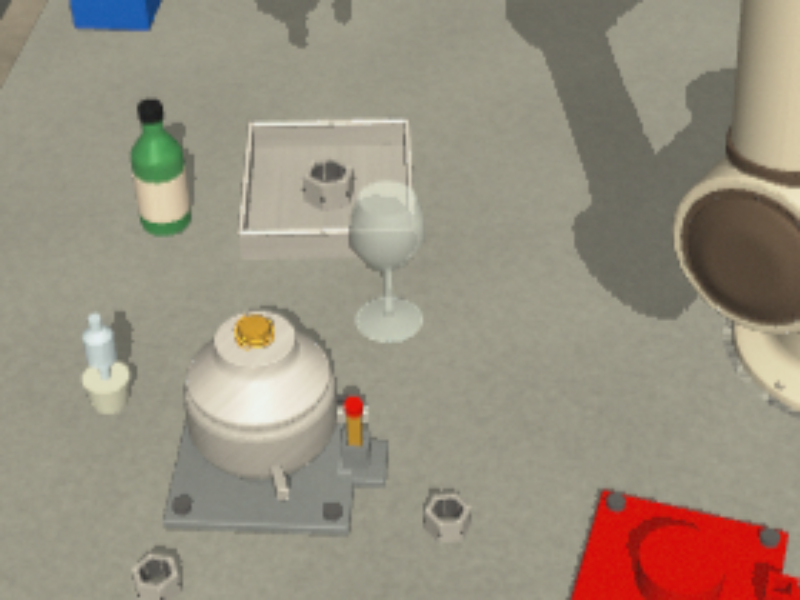

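The nut sits flat in the middle of the tray, at crop (328,185). The glass, bottle and bung have not moved, and the gripper is clear.

```bash
python3 -c "
from plant import *
print(hand_in())"
```

```text
the job is handed in; nothing more can be done
None
```

The bowl nut was unscrewed clockwise, felt free before it was lifted straight off, and now sits flat and upright in the middle of the parts tray; the glass, bottle and bung are still standing where they were, and the job is handed in after about 21 s.

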